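# Release the key lock of the buffet warmer

### The job

On the buffet warmer, push the clear splash cover sideways by its upright rib until it is fully open, so that the keys are bare. Then press the two round keys down together, one fingertip on each, keep both fully down for about three seconds and let both come up again; leave the narrow key between them unpressed. Grasp nothing, and leave the carafe, mug, milk jug and tin where they stand.

Things in the scene. Friction and masses are not known exactly. Their poses are not given: they have to be found in the camera images.
- warmer: Flat steel box fixed to the table, 300 (its x) by 420 (y) by 55 mm high. Origin: centre of underside; x to the back, y left, z up. Grey control strip along the front edge (toward the robot), 55 mm high. Two rails along y on it at x = -61 and -139 mm, 6 mm wide, 6 mm high. Between them at x = -100 mm three keys: round at y = -50, narrow at y = -80, round at y = -110 mm
- cover_rib (a point): Middle of the top edge of the cover's aluminium rib: 60 mm along the warmer's x, 8 mm thick along y, from 13 to 39 mm above the strip, at the right-hand (-y) end of a clear plate with side skirts, 68 by 124 mm, that lies 13 to 17 mm above the strip over the keys. Push the rib's -y face towards the warmer's +y; a finger following it must stay above the keys' tops
- cover (a joint): Slide of the splash cover towards the warmer's +y, m: 0 closed (starts at 0 to 0.025), 0.15 fully open at its stop. About 1.5 N of friction; it stays where it is left. Fully open, the rib stands 62 mm to the left of the left round key's centre
- key_left_top (a point): Centre of the top face of the left (+y) round key, a 30 mm dark steel disc standing 10 mm above the strip when up; moves with the key. The two round keys are 60 mm apart, centre to centre, along the warmer's y
- key_right_top (a point): Centre of the top face of the right (-y) round key, same size and height as the left one; moves with the key
- key_mid_top (a point): Centre of the top face of the narrow key midway between the round ones, 26 mm along x by 10 mm along y, standing 6 mm above the strip; must not be pressed
- key_left (a joint): Press depth of the left round key, m: 0 up, 0.008 fully down; counts as down beyond 0.005. A spring returns it: 1.2 N starts it moving, 4 N brings it fully down
- key_right (a joint): Press depth of the right round key, same spring and travel
- key_mid (a joint): Press depth of the narrow key, m: 0 up, 0.004 fully down (3 N)
- carafe: Loose steel vacuum carafe with a black handle, 108 mm diameter, 150 mm high, 0.7 kg, standing on the warmer's plate behind the keys. Origin: centre of its underside. Bystander
- cup: Loose white ceramic mug with a handle, 80 mm diameter, 75 mm high, on the table at one side of the warmer. Origin: centre of its underside. Bystander
- jug: Loose white ceramic milk jug with a spout and a handle, 76 mm diameter, 100 mm high, on the table at one side of the warmer. Origin: centre of its underside. Bystander
- tin: Loose closed aluminium tin, 72 mm diameter, 100 mm high, on the table beside the warmer. Origin: centre of its underside. Bystander

How it is judged (in metres and radians):
On the way, in this order (a step that is already met when the one before it is completed fails the run):
1. the splash cover is slid fully open (value of joint cover above 0.14 m), for 0.2 s.
2. both round keys are kept down together by the fingers for about three seconds (value of joint each of key_left, key_right above 0.005 m and contact force between the fingers and key_left above 0.3 N and contact force between the fingers and key_right above 0.3 N), for 2.5 s.
At the end, for the whole second after the job is handed in: The cover is open beyond 135 mm, both round keys and the narrow key are up again (within 1.5 mm and 1 mm), and the carafe, mug, jug and tin stand upright and still within 20 mm of where they were (value of joint cover above 0.135 m and value of joint each of key_left, key_right below 0.0015 m and value of joint key_mid below 0.001 m and distance of each of carafe, cup, jug, tin from where it was at the start of the episode below 0.02 m and angle between each of carafe, cup, jug, tin's own z axis and vertical below 0.3 rad and linear speed of each of carafe, cup, jug, tin below 0.03 m/s); the robot touches nothing.
It fails at once if one round key is pressed down while the other is still up ((value of joint key_left above 0.006 m and value of joint key_right below 0.0015 m) or (value of joint key_right above 0.006 m and value of joint key_left below 0.0015 m)).
It fails at once if the narrow key is pressed (value of joint key_mid above 0.002 m).
It fails at once if a bystander (carafe, mug, jug, tin) is lifted, shifted more than 20 mm or tipped (not (distance of each of carafe, cup, jug, tin from where it was at the start of the episode below 0.02 m and angle between each of carafe, cup, jug, tin's own z axis and vertical below 0.3 rad)).
It also fails if it takes over 58 s, if anything falls off the work surface, if the arm or the gripper's body presses on something with over 40 N, if the wrist force passes 120 N, or if a joint passes its speed limit or range.

### The arm

A 6-joint arm with a two-finger parallel gripper is mounted at the origin on the work surface. World frame = base frame: x ahead of the robot, y to its left, z up, the work surface at z = 0. Lengths are in mm, angles in rad, forces in N, time in s.
With the tool pointing down it reaches from about 350 to 775 mm from the base axis. Payload 5.5 kg.
Tool frame: the origin (TCP) lies on the centre line of the jaws, within the pads' length; the fingertips stand ahead of it and the grasp point (between the pads) lies 5 mm behind it (env.finger_overhang is the z of the fingertips in the tool frame, in mm); z points along the fingers, y is the line along which they close (so a half turn about z gives the same grasp; the last joint's range is limited). The gripper opens to 85 mm and grips with 20 to 120 N. Pads are 22 mm wide; open, the fingers measure 114 mm over their backs; the gripper's body (76 mm by 85 mm) begins 54 mm behind the grasp point. The pads swing forward as they close: fully open they stand 13 mm farther back than shut.
Start: joints at [-1.459, 0.313, 0.046, 1.304, 0, 1.431], TCP at [143.253, -556.91, 245.323] pointing down, gripper open.
Joint ranges: [-2.76, 2.76], [-0.86, 1.69], [-1.03, 1.26], [-2.2, 2.34], [-1.47, 1.5], [-3.14, 3.14]. Speed limits (rad/s): [2.57, 2.57, 3.14, 3.14, 3.14, 3.14].

### API

Orientations are given as a unit quaternion [w, x, y, z].
In Python, from rig import status, get_image, env, finder gives the robot as it stands.
- The arm moves only by the tool arm_command, never from a script. Its argument "motion" is a list that holds one entry, the list of rows, each a list of 5 numbers: the closure, from 0 (fully open) to 1 (shut), then the shift along the tool's x, y, z each as a share of 30 cm, from -1 to 1, then the turn about the tool's z as a share of pi/2 rad, from -1 to 1. A call has 1 to 12 rows; each row is the pose to reach, as a shift and turn from the pose commanded when the call began, along the tool's axes at that moment; what a row does not reach only later rows make up. A row lasts 1/8 s, in which the tool goes at most 62.5 mm and 10.7 degrees, less where a joint would pass 70% of its speed; a pose out of reach is approached as far as the arm can. A call with a number of a shift or a turn outside -1 to 1 is refused whole. A call with a gripper value outside its range is refused whole. The fingers move at their own pace and stop on an object; "newtons" is the grip in N (left out, the last holds). Time passes only in rows, so rows that repeat a pose let the fingers close. It gives the time, the measured TCP pose, the force, the opening and the grip force at its end, in the units of the state.
- status.get_state(): the state, without advancing time (a new reading comes with each control period).
- get_image(name): name is "scene" or "top" or "wrist"; returns a dict with "color" (400x640x3 uint8, red, green, blue), "camera_matrix" (3x3 intrinsics, pixels), "k1" (the pictures are not rectified: a ray, as slopes to the right and down, at radius r is drawn at 1 + k1 r^2 times it, then the intrinsics apply), "world_from_camera" (4x4, takes a point from camera to world coordinates). Camera axes: x right, y up, looking along -z (the intrinsics and any distortion apply to the point x, -y, -z); pixel columns grow to the right and rows downward; lengths in mm; the calibration is good to about 2 mm. A picture is of the moment at which its call begins. There is no depth.
- env.close_job(): hands the job in; it is judged then, once.
Trained networks look in a picture, given as the dict that the camera call returned (one of the last four; its "shot" number tells which), for a name from the list of things; names that differ only in an ending like _2 or _b are one class to them, and where a whole thing is asked for, a point or a joint stands for the part that bears it (a point fixed in the world has none). Each returns a list of dicts, best first, with "p" (0 to 1); they miss things now and then, are a little off and sometimes report something else, mostly with a low value. They report only what shows in the picture. A call takes as long as a camera call.
- finder.boxes_of(picture, name): "point" ([column, row] in pixels, amid what is visible of it).
The state is a dict: "time_s": time; "q": joint angles; "qvel": joint speeds; "effort": joint torques, N m; "tcp_pos": TCP position; "tcp_rot": TCP orientation; "ft_force": force on the tool from outside, world axes, zero at the start; "ft_torque": the same for the moment, N m; "width": finger opening in mm; "grasp_force": force on a finger pad.
Only numpy, scipy, OpenCV 4.12 (cv2) and the standard library are available. Lean on these libraries where they do the work, as an engineer would, in place of code of your own. Each camera call takes 0.05 s, during which the arm holds its last target. There are 200 camera calls.

## Working session

There is one attempt and no reset: what is moved stays moved. The work goes in short steps, Python scripts to look and compute and a tool call to move; the robot and the scene stay as the last step left them, time stands still between calls to the robot, and variables do not carry over. Pictures are saved under pics/ and viewed, at most 12 in all, crops included, and the job is handed in when it is done.

Besides the shell and the picture viewer there is one more tool, called after ">>>" by a JSON object that holds its "api" and its "payload", one argument or row to a line. arm_command: Moves the arm, as the interface text tells. Shift numbers are shares of 30 cm and turn numbers shares of pi/2 rad, none past 1 either way. Its arguments: {"type":"object","properties":{"motion":{"type":"array"},"newtons":{"type":"number"}},"required":["motion"]}

```bash
mkdir -p pics; cat > h.py <<'E'
import numpy as np, cv2
from rig import status, get_image, env, finder
def ray(p,uv):
    K=p["camera_matrix"];k=p["k1"];T=np.array(p["world_from_camera"])
    d=cv2.undistortPoints(np.array([[uv]],float),np.array(K,float),np.array([k,0,0,0],float))[0,0]
    return T[:3,3],T[:3,:3]@np.array([d[0],-d[1],-1.])
def onz(p,uv,z):
    o,d=ray(p,uv); return o+d*(z-o[2])/d[2]
def proj(p,X):
    T=np.linalg.inv(np.array(p["world_from_camera"]));c=T[:3,:3]@np.array(X,float)+T[:3,3]
    s=np.array([c[0],-c[1]])/-c[2]; s=s*(1+p["k1"]*(s@s)); K=np.array(p["camera_matrix"]); return K[:2,:2]@s+K[:2,2]
def save(p,n,box=None,f=1):
    im=p["color"][:,:,::-1]
    if box: im=im[box[1]:box[3],box[0]:box[2]]
    cv2.imwrite("pics/"+n,cv2.resize(im,None,fx=f,fy=f,interpolation=cv2.INTER_CUBIC))
E
python3 - <<'E'
from h import *
Z=dict(warmer=55,cover_rib=94,key_left_top=65,key_right_top=65,key_mid_top=61,carafe=130,cup=40,jug=50,tin=50)
for n in("top","scene"):
    p=get_image(n); save(p,n+".png")
    print(n,np.round(p["world_from_camera"],2).tolist(),p["k1"])
    for k,z in Z.items():
        print(k,[(np.round(b["point"],1).tolist(),round(b["p"],2),np.round(onz(p,b["point"],z)).tolist()) for b in finder.boxes_of(p,k)[:3]])
s=status.get_state();print(s["tcp_pos"],s["tcp_rot"],s["width"],env.finger_overhang)
E
```

```text
top [[0.02, 0.99, -0.15, 385.12], [-1.0, 0.02, 0.02, 47.91], [0.03, 0.15, 0.99, 1165.24], [0.0, 0.0, 0.0, 1.0]] -0.01403765702033235
warmer [([299.6, 184.3], 0.76, [613.0, 73.0, 55.0])]
cover_rib []
key_left_top []
key_right_top []
key_mid_top []
carafe [([247.9, 157.2], 0.96, [665.0, 203.0, 130.0]), ([438.6, 210.1], 0.55, [540.0, -279.0, 130.0])]
cup [([172.3, 202.4], 0.71, [559.0, 414.0, 40.0])]
jug [([439.1, 213.4], 0.94, [542.0, -305.0, 50.0])]
tin [([407.2, 160.6], 0.6, [687.0, -221.0, 50.0]), ([325.1, 213.5], 0.41, [536.0, 3.0, 50.0])]
scene [[0.1, -0.77, 0.63, 1121.69], [1.0, 0.08, -0.05, -15.39], [-0.01, 0.63, 0.77, 790.43], [0.0, 0.0, 0.0, 1.0]] -0.08032413423765694
warmer [([327.6, 258.9], 0.74, [669.0, 44.0, 55.0])]
cover_rib [([304.1, 204.9], 0.65, [550.0, 5.0, 94.0])]
key_left_top []
key_right_top []
key_mid_top []
carafe [([411.3, 243.1], 0.59, [696.0, 203.0, 130.0])]
cup [([472.0, 211.9], 0.94, [567.0, 398.0, 40.0])]
jug [([177.1, 221.5], 0.58, [533.0, -287.0, 50.0])]
tin [([199.7, 274.8], 0.96, [678.0, -223.0, 50.0])]
[ 143.26326299 -556.91780138  245.33130248] [ 6.15707665e-05  9.92083588e-01  1.25579258e-01 -4.35715897e-07] 85.35347149098894 14.0
```

View pics/top.png

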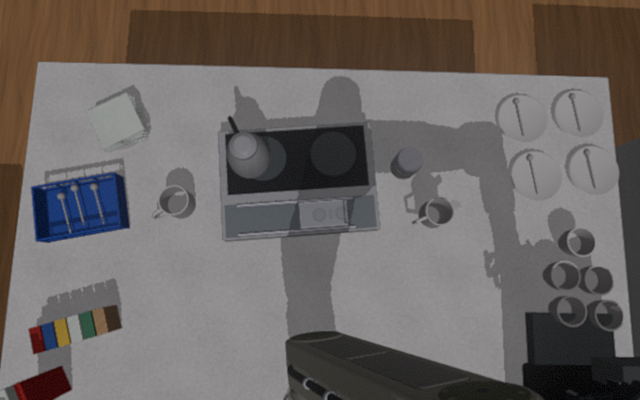

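View pics/scene.png

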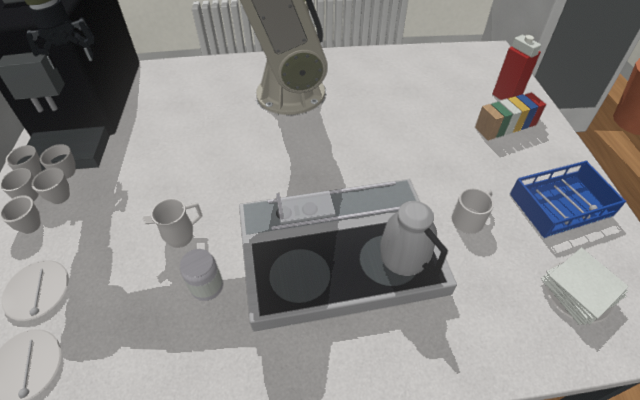

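The top view shows the warmer at about (300,185), slightly yawed, with the cover at columns 298-350 and its rib at the right end near column 350. The jug is at (438,212) and the tin at (407,161). Next I'll enlarge the warmer.

```bash
python3 - <<'E'
from h import *
p=get_image("top"); save(p,"topc.png",(215,110,390,250),4)
p=get_image("scene"); save(p,"scc.png",(235,165,435,305),4)
E
```

```text
(no output)
```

View pics/topc.png

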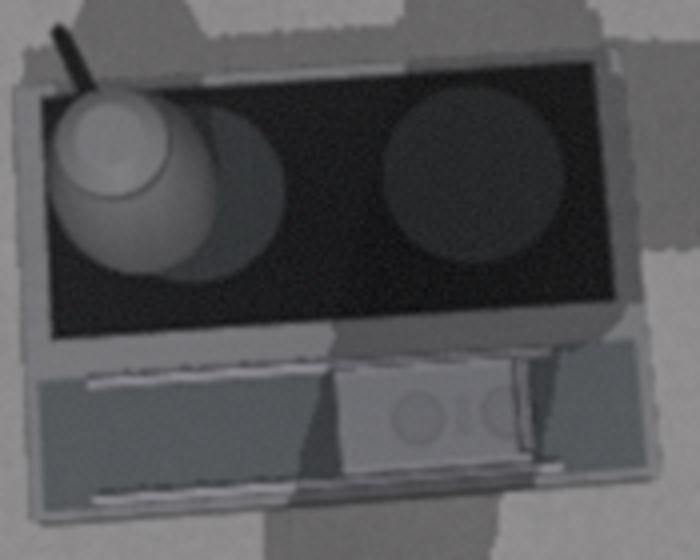

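View pics/scc.png

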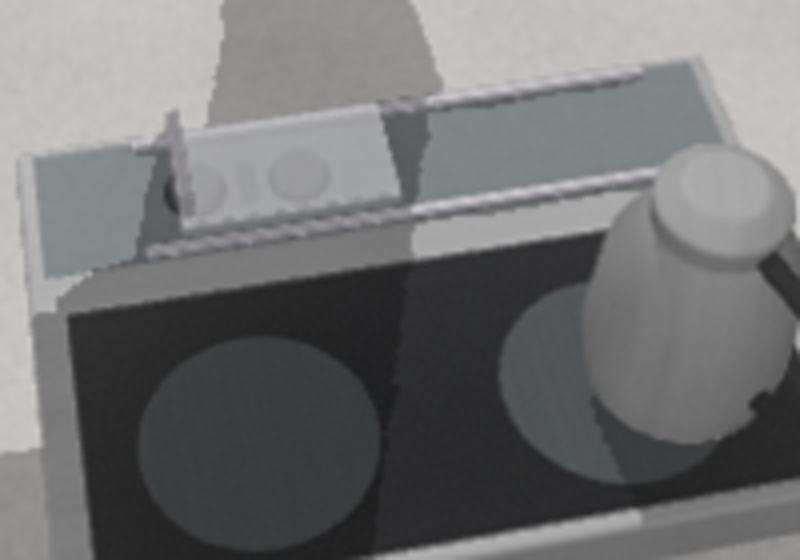

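Enlarged: in the top crop the warmer's corners are at (18,88), (605,52), (658,476) and (32,520), the left key is at (418,418) and the narrow key at (462,413). In the scene crop the front corners are at (22,156) and (703,57), the left key at (300,173), and the rib top runs from (174,112) to (187,190).

```bash
python3 - <<'E'
from h import *
from scipy.optimize import least_squares
t=get_image("top"); s=get_image("scene")
T=lambda u,v:(t,(u/4+215,v/4+110)); S=lambda u,v:(s,(u/4+235,v/4+165))
obs=[(T(32,520),(-150,210,55),1),(T(658,476),(-150,-210,55),1),(T(18,88),(150,210,55),.5),(T(605,52),(150,-210,55),.5),
(T(418,418),(-100,-50,65),1.5),(T(462,413),(-100,-80,61),1.5),(S(22,156),(-150,-210,55),1),(S(703,57),(-150,210,55),1),(S(300,173),(-100,-50,65),1.5),(S(249,182),(-100,-80,61),1.5)]
def W(v,X):
    c,n=np.cos(v[2]),np.sin(v[2]); return np.array([v[0]+c*X[0]-n*X[1],v[1]+n*X[0]+c*X[1],X[2]])
f=lambda v:np.concatenate([w*(proj(p,W(v,X))-uv) for (p,uv),X,w in obs])
r=least_squares(f,[620,50,0.0],x_scale=[100,100,.1],loss='soft_l1');v=r.x
print(v,np.round(r.fun.reshape(-1,2),1).tolist())
# rib top ends in scene / top, in warmer frame
c,n=np.cos(v[2]),np.sin(v[2]);R=np.array([[c,-n],[n,c]])
for q in(S(174,112),S(187,190),T(515,360),T(528,455)): print(R.T@(onz(*q,94)[:2]-v[:2]))
for y in(-50,-80,-110):print(W(v,(-100,y,65)))
st=status.get_state()
from scipy.spatial.transform import Rotation as Q
w,x,y,z=st["tcp_rot"];print(Q.from_quat([x,y,z,w]).as_matrix().round(3))
np.save("v.npy",v)
E
```

```text
[6.28623119e+02 7.75671438e+01 8.98805878e-02] [[-1.3, -0.2], [1.1, -0.5], [-1.0, -0.9], [2.0, -1.2], [-0.3, -1.3], [0.0, -0.3], [-1.4, -0.5], [0.2, -0.9], [0.1, -1.9], [-0.1, -0.7]]
[-130.19856623 -116.34974408]
[ -73.19289049 -116.42154644]
[ -72.86616742 -114.64277075]
[-134.95545752 -117.86645336]
[533.51475444  18.79300892  65.        ]
[536.20754303 -11.08589484  65.        ]
[538.90033161 -40.96479859  65.        ]
[[ 0.968  0.249  0.   ]
 [ 0.249 -0.968 -0.   ]
 [-0.     0.    -1.   ]]
```

>>> {"api": "arm_command", "payload": {
  "motion": [
    [[0.46,0.84,-0.58,0,0.103],[0.46,0.84,-0.58,0,0.103],[0.46,0.84,-0.58,0,0.103],[0.46,0.84,-0.58,0,0.103],[0.46,0.84,-0.58,0,0.103],[0.46,0.84,-0.58,0,0.103],[0.46,0.84,-0.58,0,0.103],[0.46,0.84,-0.58,0,0.103]]
  ]
}}

```text
time_s: 2.2
tcp_pos: [343.3, -326.7, 245.3]
tcp_rot: [0.0, 0.999, 0.044, -0.0]
ft_force: [-0.5, 0.1, -0.5]
width: 46.1
grasp_force: 0.0
```

```bash
cat > st.py <<'E'
from h import *
import sys
from scipy.spatial.transform import Rotation as Q
v=np.load("v.npy");c,n=np.cos(v[2]),np.sin(v[2]);R=np.array([[c,-n],[n,c]])
st=status.get_state();w,x,y,z=st["tcp_rot"];M=Q.from_quat([x,y,z,w]).as_matrix()
print("t",st["time_s"],"tcp",st["tcp_pos"].round(1),"warmer",(R.T@(st["tcp_pos"][:2]-v[:2])).round(1),"width",st["width"],"F",np.round(st["ft_force"],2),"yaw",np.arctan2(M[1,0],M[0,0])-v[2])
if len(sys.argv)>3:
    a=[float(i) for i in sys.argv[1:4]]; g=np.append(R@a[:2]+v[:2],a[2]); print("shares",(M.T@(g-st["tcp_pos"])/300).round(3), "turn",((np.arctan2(M[1,0],M[0,0])-v[2])/(np.pi/2)).round(4))
E
python3 st.py -100 -165 200
```

```text
t 2.2 tcp [ 343.3 -326.7  245.3] warmer [-320.4 -377. ] width 46.10811618455535 F [-0.52  0.11 -0.48] yaw -0.0017380128995703459
shares [ 0.734 -0.708  0.151] turn -0.0011
```

>>> {"api": "arm_command", "payload": {
  "motion": [
    [[0.46,0.734,-0.708,0,0],[0.46,0.734,-0.708,0,0],[0.46,0.734,-0.708,0,0],[0.46,0.734,-0.708,0,0],[0.46,0.734,-0.708,0,0],[0.46,0.734,-0.708,0.2,0],[0.46,0.734,-0.708,0.4,0],[0.46,0.734,-0.708,0.4,0],[0.46,0.734,-0.708,0.4,0]]
  ]
}}

```text
time_s: 3.32
tcp_pos: [545.2, -95.8, 127.1]
tcp_rot: [0.0, 0.999, 0.044, 0.001]
ft_force: [0.8, 0.2, 0.7]
width: 46.3
grasp_force: 0.0
```

```bash
python3 st.py -100 -165 90; python3 - <<'E'
from h import *
p=get_image("scene"); save(p,"s2.png",(210,120,410,270),4)
p=get_image("wrist"); save(p,"w2.png")
E
```

```text
t 3.325 tcp [545.2 -95.8 127.1] warmer [ -98.7 -165.2] width 46.335632296477186 F [0.77 0.2  0.75] yaw -0.0017242585549841621
shares [-0.005 -0.001  0.124] turn -0.0011
```

View pics/s2.png

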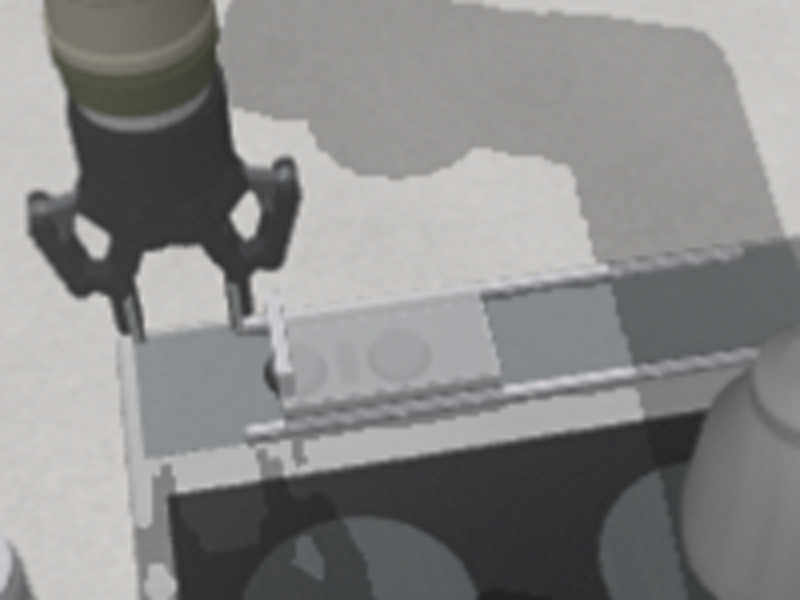

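View pics/w2.png

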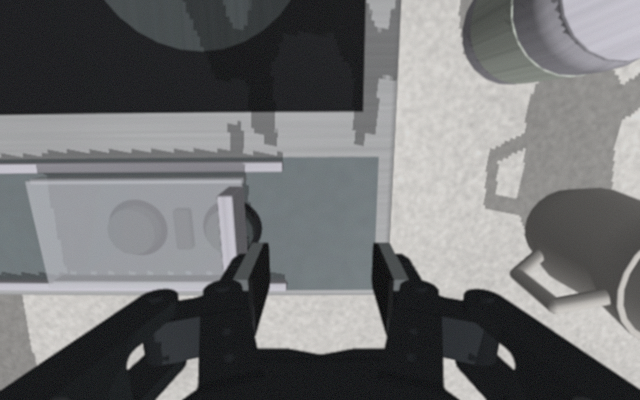

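Both views show the open fingers just right of the rib, which is at (280,340) in the scene crop and column 230 in the wrist picture. The keys show through the cover at (137,227) and (183,228) in the wrist picture. I'll descend slightly farther from the rib.

>>> {"api": "arm_command", "payload": {
  "motion": [
    [[0.46,0,0.023,0,0],[0.46,0,0.023,0.06,0],[0.46,0,0.023,0.124,0],[0.46,0,0.023,0.124,0],[0.46,0,0.023,0.124,0]]
  ]
}}

```text
time_s: 4.05
tcp_pos: [545.6, -101.7, 89.4]
tcp_rot: [0.0, 0.999, 0.045, 0.001]
ft_force: [0.0, 0.3, -0.1]
width: 46.2
grasp_force: 0.0
```

```bash
python3 st.py -100 -20 88; python3 - <<'E'
from h import *
p=get_image("wrist"); save(p,"w3.png")
v=np.load("v.npy");c,n=np.cos(v[2]),np.sin(v[2]);R=np.array([[c,-n],[n,c]])
E
```

```text
t 4.05 tcp [ 545.6 -101.7   89.4] warmer [ -98.8 -171.1] width 46.15355325536572 F [ 0.01  0.26 -0.07] yaw -9.72283255233769e-05
shares [-0.004 -0.504  0.004] turn -0.0001
```

View pics/w3.png

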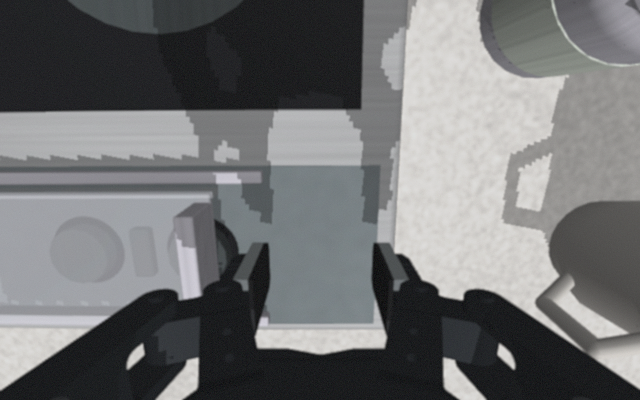

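The fingers are down beside the rib at (190,250) with a clear gap. I'll push gently.

>>> {"api": "arm_command", "payload": {
  "motion": [
    [[0.46,0,-0.03,0,0],[0.46,0,-0.07,0,0],[0.46,0,-0.11,0,0],[0.46,0,-0.15,0,0],[0.46,0,-0.19,0,0],[0.46,0,-0.23,0,0],[0.46,0,-0.27,0,0],[0.46,0,-0.31,0,0],[0.46,0,-0.35,0,0],[0.46,0,-0.39,0,0],[0.46,0,-0.42,0,0],[0.46,0,-0.44,0,0]]
  ]
}}

```text
time_s: 5.6
tcp_pos: [532.7, 31.0, 88.0]
tcp_rot: [0.0, 0.999, 0.045, -0.0]
ft_force: [0.3, -2.4, 2.4]
width: 45.9
grasp_force: 0.9
```

>>> {"api": "arm_command", "payload": {
  "motion": [
    [[0.46,0,-0.01,0,0],[0.46,0,-0.02,0,0],[0.46,0,-0.02,0,0]]
  ]
}}

```text
time_s: 5.98
tcp_pos: [532.1, 36.5, 87.9]
tcp_rot: [-0.0, 0.999, 0.045, -0.0]
ft_force: [-0.1, 0.5, -0.0]
width: 46.1
grasp_force: 0.0
```

```bash
python3 st.py -100 -20 88; python3 - <<'E'
from h import *
p=get_image("wrist"); save(p,"w4.png")
E
```

```text
t 5.975 tcp [532.1  36.5  87.9] warmer [-99.9 -32.2] width 46.05444486189744 F [-0.1   0.46 -0.  ] yaw 0.00023511896779108976
shares [-0.    -0.041 -0.   ] turn 0.0001
```

View pics/w4.png

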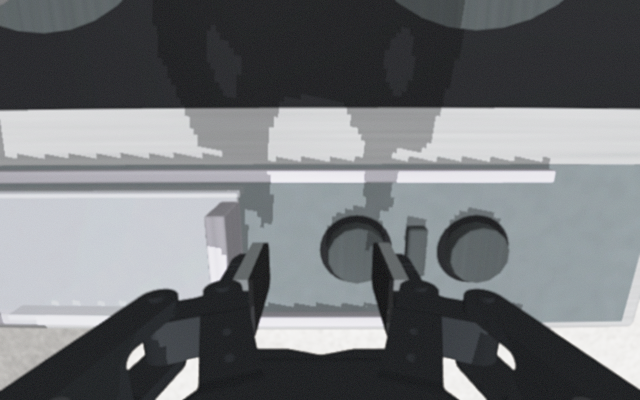

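The keys are bare at (355,248), (415,245) and (474,248), with the rib at (222,240). There's no stop force yet, so I'll keep pushing in small steps.

>>> {"api": "arm_command", "payload": {
  "motion": [
    [[0.46,0,-0.01,0,0],[0.46,0,-0.02,0,0],[0.46,0,-0.02,0,0],[0.46,0,-0.02,0,0]]
  ]
}}

```text
time_s: 6.52
tcp_pos: [531.6, 40.2, 88.0]
tcp_rot: [0.002, 0.999, 0.044, -0.0]
ft_force: [-0.8, -8.9, 0.3]
width: 45.9
grasp_force: 4.4
```

>>> {"api": "arm_command", "payload": {
  "motion": [
    [[0.46,0,-0.01,0,0],[0.46,0,-0.01,0,0],[0.46,0,-0.01,0,0],[0.46,0,-0.01,0,0]]
  ]
}}

```text
time_s: 7.02
tcp_pos: [531.6, 40.4, 88.3]
tcp_rot: [0.005, 0.999, 0.043, -0.0]
ft_force: [-1.4, -18.2, 1.9]
width: 46.1
grasp_force: 9.1
```

```bash
python3 st.py -100 -80 100; python3 - <<'E'
from h import *
p=get_image("wrist"); save(p,"w5.png")
v=np.load("v.npy");c,n=np.cos(v[2]),np.sin(v[2]);R=np.array([[c,-n],[n,c]])
for k in("key_right_top","key_mid_top","key_left_top","cover_rib"):
    print(k,[(np.round(b["point"]),b["p"],R.T@(onz(p,b["point"],{"cover_rib":94,"key_mid_top":61}.get(k,65))[:2]-v[:2])) for b in finder.boxes_of(p,k)[:2]])
E
```

```text
t 7.025 tcp [531.6  40.4  88.3] warmer [-100.   -28.3] width 46.06934313234686 F [ -1.44 -18.2    1.89] yaw -0.0033734310551735702
shares [ 0.     0.173 -0.037] turn -0.0021
key_right_top [(array([484., 251.]), 0.9, array([-100.63679636, -109.70190557]))]
key_mid_top [(array([425., 246.]), 0.97, array([-99.35696092, -81.27533056]))]
key_left_top [(array([357., 247.]), 0.77, array([-98.20254829, -46.90325578]))]
cover_rib [(array([104., 245.]), 0.85, array([-84.25096789,  55.55219114]))]
```

The stop force shows the cover is at its stop. I'll back off, lift, and move over the keys.

>>> {"api": "arm_command", "payload": {
  "motion": [
    [[0.46,0,0.02,0,0],[0.46,0,0.04,0,0],[0.46,0,0.06,-0.05,0],[0.46,0,0.12,-0.05,0],[0.46,0,0.18,-0.05,0],[0.46,0,0.18,-0.05,0],[0.46,0,0.18,-0.05,0],[0.46,0,0.18,-0.05,0]]
  ]
}}

```text
time_s: 8.28
tcp_pos: [536.2, -8.2, 102.9]
tcp_rot: [-0.0, 0.999, 0.045, -0.0]
ft_force: [0.2, -0.5, 0.6]
width: 46.0
grasp_force: 0.0
```

```bash
python3 st.py -100 -80 88; python3 - <<'E'
from h import *
p=get_image("wrist"); save(p,"w6.png")
v=np.load("v.npy");c,n=np.cos(v[2]),np.sin(v[2]);R=np.array([[c,-n],[n,c]])
for k in("key_right_top","key_mid_top","key_left_top"):
    print(k,[(np.round(b["point"]),b["p"],R.T@(onz(p,b["point"],{"key_mid_top":61}.get(k,65))[:2]-v[:2])) for b in finder.boxes_of(p,k)[:2]])
E
```

```text
t 8.275 tcp [536.2  -8.2 102.9] warmer [-99.8 -77.1] width 46.02585935092777 F [ 0.22 -0.49  0.58] yaw 0.0004643162155633235
shares [-0.001  0.01   0.049] turn 0.0003
key_right_top [(array([380., 233.]), 0.59, array([ -96.04537542, -109.27305519]))]
key_mid_top [(array([327., 236.]), 0.76, array([-99.23246676, -81.71796238]))]
key_left_top [(array([273., 237.]), 0.64, array([-98.1037526 , -53.27967907]))]
```

View pics/w6.png

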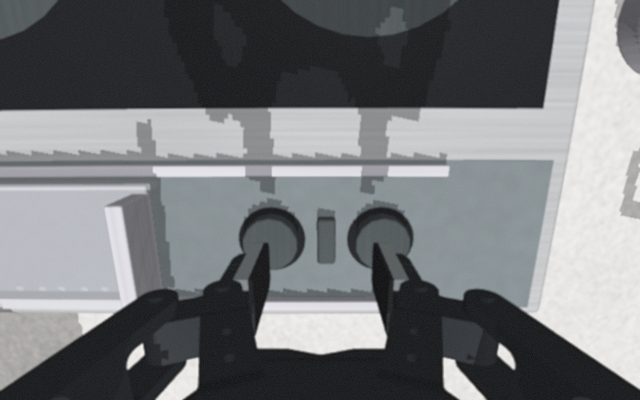

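The fingertips stand over the two round keys at (271,238) and (380,238), with the narrow key at (326,236) between them. They need to go about 3.5 mm right, then down.

>>> {"api": "arm_command", "payload": {
  "motion": [
    [[0.46,0,0.011,0,0],[0.46,0,0.011,0.03,0],[0.46,0,0.011,0.06,0],[0.46,0,0.011,0.07,0],[0.46,0,0.011,0.07,0],[0.46,0,0.011,0.07,0]]
  ]
}}

```text
time_s: 9.22
tcp_pos: [536.9, -11.8, 82.2]
tcp_rot: [0.0, 0.999, 0.045, 0.0]
ft_force: [1.0, 0.1, 0.4]
width: 46.3
grasp_force: 0.0
```

>>> {"api": "arm_command", "payload": {
  "motion": [
    [[0.46,0,0,0.005,0],[0.46,0,0,0.01,0],[0.46,0,0,0.01,0],[0.46,0,0,0.01,0]]
  ]
}}

```text
time_s: 9.72
tcp_pos: [536.7, -11.9, 79.1]
tcp_rot: [0.0, 0.999, 0.045, 0.0]
ft_force: [0.5, -0.3, 0.6]
width: 45.9
grasp_force: 0.0
```

>>> {"api": "arm_command", "payload": {
  "motion": [
    [[0.46,0,0,0.005,0],[0.46,0,0,0.01,0],[0.46,0,0,0.01,0],[0.46,0,0,0.01,0]]
  ]
}}

```text
time_s: 10.22
tcp_pos: [536.8, -11.9, 76.3]
tcp_rot: [0.0, 0.999, 0.045, 0.0]
ft_force: [-1.1, 0.7, 3.0]
width: 45.9
grasp_force: 1.1
```

>>> {"api": "arm_command", "payload": {
  "motion": [
    [[0.46,0,0,0.005,0],[0.46,0,0,0.01,0],[0.46,0,0,0.015,0],[0.46,0,0,0.015,0],[0.46,0,0,0.015,0]]
  ]
}}

```text
time_s: 10.85
tcp_pos: [536.8, -11.8, 71.8]
tcp_rot: [0.0, 0.999, 0.045, 0.0]
ft_force: [-1.6, -0.1, 5.7]
width: 45.8
grasp_force: 2.7
```

>>> {"api": "arm_command", "payload": {
  "motion": [
    [[0.46,0,0,0.005,0],[0.46,0,0,0.01,0],[0.46,0,0,0.01,0],[0.46,0,0,0.01,0]]
  ]
}}

```text
time_s: 11.35
tcp_pos: [536.8, -11.8, 69.0]
tcp_rot: [0.0, 0.999, 0.045, 0.0]
ft_force: [-2.3, 0.0, 6.1]
width: 46.1
grasp_force: 3.7
```

>>> {"api": "arm_command", "payload": {
  "motion": [
    [[0.46,0,0,0.005,0],[0.46,0,0,0.007,0],[0.46,0,0,0.007,0],[0.46,0,0,0.007,0]]
  ]
}}

```text
time_s: 11.85
tcp_pos: [536.9, -11.9, 68.5]
tcp_rot: [0.0, 0.999, 0.045, 0.001]
ft_force: [-6.0, 1.1, 18.9]
width: 46.2
grasp_force: 9.5
```

>>> {"api": "arm_command", "payload": {
  "motion": [
    [[0.46,0,0,0,0],[0.46,0,0,0,0],[0.46,0,0,0,0],[0.46,0,0,0,0],[0.46,0,0,0,0],[0.46,0,0,0,0],[0.46,0,0,0,0],[0.46,0,0,0,0],[0.46,0,0,0,0],[0.46,0,0,0,0],[0.46,0,0,0,0],[0.46,0,0,0,0]]
  ]
}}

```text
time_s: 13.35
tcp_pos: [536.9, -11.9, 68.5]
tcp_rot: [0.0, 0.999, 0.045, 0.001]
ft_force: [-5.7, 1.1, 19.9]
width: 46.1
grasp_force: 9.5
```

```bash
python3 - <<'E'
from h import *
s=status.get_state();print(s["ft_force"],s["ft_torque"],s["tcp_pos"])
p=get_image("wrist"); save(p,"w7.png")
E
```

```text
[-5.67555745  1.07292335 19.93076932] [ 0.14796088  1.30033192 -0.00251237] [536.85755104 -11.851352    68.47119718]
```

View pics/w7.png

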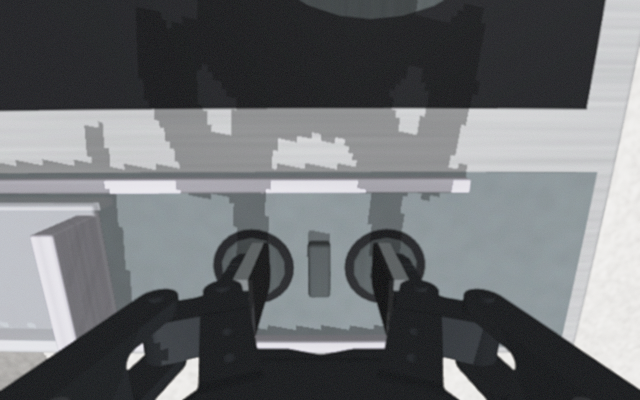

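Both round keys are sunk in their rings at (253,265) and (385,265), and the narrow key at (319,268) stands free. I'll hold a little longer, then lift.

>>> {"api": "arm_command", "payload": {
  "motion": [
    [[0.46,0,0,0,0],[0.46,0,0,0,0],[0.46,0,0,0,0],[0.46,0,0,0,0],[0.46,0,0,0,0],[0.46,0,0,0,0],[0.46,0,0,0,0],[0.46,0,0,0,0],[0.46,0,0,0,0],[0.46,0,0,0,0],[0.46,0,0,0,0],[0.46,0,0,0,0]]
  ]
}}

```text
time_s: 14.9
tcp_pos: [536.9, -11.9, 68.5]
tcp_rot: [0.0, 0.999, 0.045, 0.001]
ft_force: [-5.9, 0.3, 19.0]
width: 46.1
grasp_force: 9.5
```

>>> {"api": "arm_command", "payload": {
  "motion": [
    [[0.46,0,0,-0.02,0],[0.46,0,0,-0.05,0],[0.46,0,0,-0.1,0],[0.46,0,0,-0.2,0],[0.46,0,0,-0.3,0],[0.46,0,0,-0.4,0],[0.46,0,0,-0.4,0],[0.46,0,0,-0.4,0],[0.46,0,0,-0.4,0]]
  ]
}}

```text
time_s: 16.02
tcp_pos: [535.9, -11.7, 185.2]
tcp_rot: [-0.0, 0.999, 0.045, -0.001]
ft_force: [-0.2, -0.6, -0.6]
width: 46.2
grasp_force: 0.0
```

```bash
python3 st.py; python3 - <<'E'
from h import *
p=get_image("wrist"); save(p,"w8.png")
E
```

```text
t 16.025 tcp [535.9 -11.7 185.2] warmer [-100.4  -80.6] width 46.1913454461822 F [-0.15 -0.56 -0.61] yaw 9.660042800016533e-05
```

View pics/w8.png

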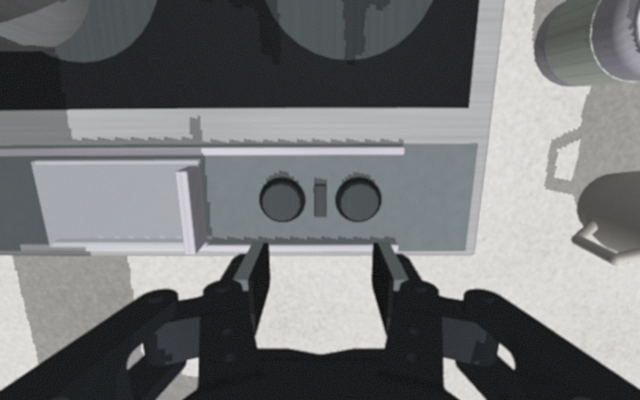

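The cover is open with its rib at (190,210), and all three keys are up at (282,199), (320,197) and (358,199). The robot is clear of everything, so I'm handing in the job.

```bash
python3 -c "
from rig import env
print(env.close_job())"
```

```text
the job is handed in; nothing more can be done
None
```

I pushed the cover open to its stop, held both round keys fully down together for about 3 s, then let them come up with the narrow key unpressed; the job is handed in, but no verdict came back.

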